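# Clear the rejected pots, then bring the yellow jar to the front and hold it

### The arm

A 6-joint arm with a two-finger parallel gripper is mounted at the origin on the work surface. World frame = base frame: x ahead of the robot, y to its left, z up, the work surface at z = 0. Lengths are in mm, angles in degrees, forces in N, time in s.
With the tool pointing down it reaches from about 275 to 850 mm from the base axis. Payload 19 kg.
Tool frame: the origin (TCP) lies at the very end of the fingers, on their centre line; the grasp point (between the pads) lies r.grip_depth behind it (r.grip_depth is the distance from the TCP to the grasp point, in mm); z points along the fingers, y is the line along which they close (so a half turn about z gives the same grasp; the last joint's range is limited). The gripper opens to 85 mm and grips with 20 to 120 N. Pads are 22 mm wide; open, the fingers measure 114 mm over their backs; the gripper's body (76 mm by 85 mm) begins 54 mm behind the grasp point. The pads swing forward as they close: fully open they stand 13 mm farther back than shut.
Start: joints at [-7.678, 8.623, 82.357, -0, 89.026, -7.678], TCP at [574.97, -0.016, 231.267] pointing down, gripper open.
Joint ranges: [-160.23, 160.23], [-39.13, 120.54], [6.94, 153.29], [-79.49, 259.48], [9.18, 160.14], [-161.06, 161.06]. Speed limits (degrees/s): [108.29, 108.29, 127.2, 172.46, 172.46, 172.46].

### API

Orientations are given as [roll, pitch, yaw] about the fixed x, y, z axes, in that order (R = Rz(yaw) Ry(pitch) Rx(roll)).
In Python, from plant import r gives the robot as it stands.
- The arm moves only by the tool step_arm, never from a script. Its argument "commands" is a list that holds one entry, the list of rows, each a list of 7 numbers: the finger opening in mm, from 0 to 85.4, then the shift along the tool's x, y, z in mm, then the turn, a rotation vector about the tool's x, y, z in rad. A call has 1 to 12 rows; each row is the pose to reach, as a shift and turn from the pose commanded when the call began, along the tool's axes at that moment; what a row does not reach only later rows make up. A row lasts 1/12 s, in which the tool goes at most 41.7 mm and 7.16 degrees, less where a joint would pass 70% of its speed; a pose out of reach is approached as far as the arm can. A call with a gripper value outside its range is refused whole. The fingers move at their own pace and stop on an object; "grip_force" is the grip in N (left out, the last holds). Time passes only in rows, so rows that repeat a pose let the fingers close. It gives the time, the measured TCP pose, the force, the opening and the grip force at its end, in the units of the state.
- r.observe(): the state, without advancing time (a new reading comes with each control period).
- r.read_camera(name): name is "scene" or "side" or "wrist"; returns the picture (420x560x3 uint8, red, green, blue); there is no depth.
- r.calibration(name): a dict with "mtx" (3x3 intrinsics, pixels), "k1" (the pictures are not rectified: a ray, as slopes to the right and down, at radius r is drawn at 1 + k1 r^2 times it, then the intrinsics apply), "rvec" (rotation vector, rad) and "tvec" (3), from world to camera coordinates, as OpenCV has them; the wrist camera has in their place "tool_from_camera" (4x4, takes a point from camera to tool coordinates, whose origin is the TCP and whose axes are the flange's). Camera axes: x right, y down, z forward; pixel columns grow to the right and rows downward; lengths in mm; the calibration is good to about 2 mm. A picture is of the moment at which its call begins: read the wrist's pose just before it. calibration takes no time and is no camera call.
- r.finish_job(): hands the job in; it is judged then, once.
Trained networks look in the newest picture that a camera, given by its name, has taken for a name from the list of things; names that differ only in an ending like _2 or _b are one class to them, and where a whole thing is asked for, a point or a joint stands for the part that bears it (a point fixed in the world has none). Each returns a list of dicts, best first, with "conf" (0 to 1); they miss things now and then, are a little off and sometimes report something else, mostly with a low value. They report only what shows in the picture. A call takes as long as a camera call. They do not tell look-alikes from the thing itself.
- r.look_for(camera, target): "extent" ([left, top, right, bottom] as shares, 0 to 1, of the picture: columns of its width, rows of its height, round what is visible of it).
- r.silhouettes(camera, target): "region" (420x560 bool, what is visible of it) and "extent" ([left, top, right, bottom] as shares, 0 to 1, of the picture: columns of its width, rows of its height, round what is visible of it).
The state is a dict: "t": time; "joints": joint angles; "qvel": joint speeds; "tau": joint torques, N m; "tool_pos": TCP position; "tool_rot": TCP orientation; "wrist_force": force on the tool from outside, world axes, zero at the start; "moment": the same for the moment, N m; "width": finger opening in mm; "gripper_force": force on a finger pad.
Only numpy, scipy, OpenCV 4.12 (cv2) and the standard library are available. Lean on these libraries where they do the work, as an engineer would, in place of code of your own. Each camera call takes 0.05 s, during which the arm holds its last target. There are 200 camera calls.

### The job

First take the two red-capped reject pots out of the row on the blue tray and stand them upright in the grey tub; set them down, do not drop them. Then turn the jar carousel until the yellow-capped jar stands squarely at the black pointer on its base, and keep hold of the carousel: its return spring would swing it away again, so finish while your gripper is still holding it there, motionless. Leave the white-capped pots and everything else where they are.

Things in the scene. Friction and masses are not known exactly. Their poses are not given: they have to be found in the camera images.
- reject_a: Small glass pot, RED screw cap, a reject; upright cylinder 42 mm in diameter and 68 mm tall (amber body with a paper label, cap the top 20 mm, same diameter), about 90 g. Origin: centre of its underside, z up. It starts upright in one of the four places of the row on the blue tray.
- reject_b: Small glass pot, RED screw cap, a reject; upright cylinder 42 mm in diameter and 68 mm tall (amber body with a paper label, cap the top 20 mm, same diameter), about 90 g. Origin: centre of its underside, z up. It starts upright in one of the four places of the row on the blue tray.
- good_a: Small glass pot, WHITE screw cap, a good one, to be left alone; upright cylinder 42 mm in diameter and 68 mm tall (amber body with a paper label, cap the top 20 mm, same diameter), about 90 g. Origin: centre of its underside, z up. It starts upright in one of the four places of the row on the blue tray.
- good_b: Small glass pot, WHITE screw cap, a good one, to be left alone; upright cylinder 42 mm in diameter and 68 mm tall (amber body with a paper label, cap the top 20 mm, same diameter), about 90 g. Origin: centre of its underside, z up. It starts upright in one of the four places of the row on the blue tray.
- queue_tray: Fixed flat blue tray, a slab 310 x 85 mm and 10 mm thick without a rim, on which the four pots stand in a row along its x axis, in places 70 mm apart (x = -105, -35, 35, 105 mm, y = 0). Origin: centre of its underside.
- tub: Fixed open grey tub, outside 200 mm (its x) x 140 mm (its y) x 50 mm high, walls and floor 5 mm thick. Origin: centre of its underside, z up. Both pots fit side by side along its x axis.
- carousel_base: Fixed round white base of the jar carousel, 105 mm in radius. Origin: on the turning axis, at the table surface; z up. A flat black pointer, 12 mm high, sticks out from under the turntable along the base's own -x axis to 176 mm from the axis: this marks the front.
- pointer_tip (a point): Point on top of the black pointer, 150 mm from the carousel's axis.
- turntable (a joint): Angle in rad of the turntable about its upright axis, positive anticlockwise seen from above. 0: the yellow-capped jar is exactly at the pointer. It starts between 0.65 and 1.35, so it must be turned clockwise by that angle. A weak return spring (0.16 N m/rad, slack at 1.0) with some friction (0.065 N m): it rests where it starts, but if let go near 0 it swings back to about 0.6. Turning to 0 takes about 0.23 N m. Stops at -0.6 and 2.2.
- marked_cap (a point): Centre of the top of the yellow cap of the marked jar, 90 mm from the axis and 105 mm above the table. The turntable is an aluminium disc of 125 mm radius, top 32 mm above the table, with six amber jars 50 mm in diameter, tops at 105 mm, fixed in it 60 degrees apart at 90 mm radius; only the marked one has a yellow cap and label, the others have black caps and white labels.
- grip_bar (a point): Point on the turning axis in the upright orange grip bar that tops the carousel's 32 mm thick central column, 150 mm above the table. The bar turns with the turntable; it is 56 mm long, 16 mm thick and 42 mm high (from 128 to 170 mm above the table), and its length runs along the line from the axis to the yellow-capped jar (the point's x axis; the jar is on the -x side). Pinch it from above across its thickness (the point's y axis) and twist.
- bowl: Bystander: loose blue ceramic bowl, 100 mm across, 45 mm high, origin at its underside.
- blue_lid: Bystander: loose blue plastic lid lying flat, 90 mm across, 8 mm thick, origin at its underside.
- canister: Bystander: loose white plastic bottle with black cap, 80 mm across, 170 mm tall, origin at its underside.
- big_jar: Bystander: loose amber jar with black cap, 68 mm across, 100 mm tall, origin at its underside.
- steel_cup: Bystander: loose small steel cup, 56 mm across, 45 mm high, origin at its underside.
There are look-alikes about, which are no part of the job. Leave any turquoise look-alike of the reject_b alone. Several things have the shape of the tub; the one meant has the colours described above.

How it is judged:
By the outcome, as a careful person would: the job done as asked, in the order asked, and still so for the second after the job is handed in, while the arm keeps its last pose, push and grip.
It also fails if it takes over 59 s, if anything falls off the work surface, if the arm or the gripper's body presses on something with over 40 N, if the wrist force passes 120 N, or if a joint passes its speed limit or range.

## Working session

There is one attempt and no reset: what is moved stays moved. The work goes in short steps, Python scripts to look and compute and a tool call to move; the robot and the scene stay as the last step left them, time stands still between calls to the robot, and variables do not carry over. Pictures are saved under pics/ and viewed, at most 10 in all, crops included, and the job is handed in when it is done.

Besides the shell and the picture viewer there is one more tool, called after "Request:" by a JSON object that holds its "api" and its "payload", one argument or row to a line. step_arm: Moves the arm, as the interface text tells. Its arguments: {"type":"object","properties":{"commands":{"type":"array"},"grip_force":{"type":"number"}},"required":["commands"]}

```bash
mkdir -p pics; ls
python3 - <<'E'
from plant import r
import cv2,numpy as np
print(r.observe(), r.grip_depth)
a=[]
for c in ("scene","side"):
    im=r.read_camera(c); cv2.imwrite(f"pics/{c}0.png",cv2.cvtColor(im,cv2.COLOR_RGB2BGR))
    print(c,r.calibration(c))
    for t in ("reject_a","good_a","tub","queue_tray","carousel_base","marked_cap","grip_bar"):
        print(t,[(round(d['conf'],2),[round(float(e*s),0) for e,s in zip(d['extent'],(560,420,560,420))]) for d in r.look_for(c,t)])
print(r.calibration("wrist"))
E
```

```text
pics
{'t': 0.0, 'joints': array([-7.67773671e+00,  8.65089617e+00,  8.23926661e+01, -5.65347441e-04,
        8.90266052e+01, -7.67691398e+00]), 'qvel': array([ 0.07158871, -0.07908657, -0.00114326, -0.05658984, -0.05110945,
       -0.03746435]), 'tau': array([ 9.08163997e-05, -7.13061190e+01, -5.70858908e+01, -1.86872212e-04,
        9.14935896e-03,  2.21375326e-04]), 'tool_pos': array([5.74752344e+02, 9.35033081e-03, 2.30678957e+02]), 'tool_rot': array([-1.79930386e+02, -8.81326256e-03,  8.99991819e+01]), 'wrist_force': array([0.5309679 , 0.20830259, 0.12406617]), 'moment': array([-0.03893609,  0.01166508, -0.0158791 ]), 'gripper_force': 0.0, 'width': 85.43500113703776} 18.700000000000003
scene {'mtx': array([[423.51972949,   0.        , 279.38536105],
       [  0.        , 423.51972949, 208.96875613],
       [  0.        ,   0.        ,   1.        ]]), 'k1': 0.013332340319155965, 'rvec': array([ 2.12952996,  0.62710712, -0.35132083]), 'tvec': array([-446.80536723,  -35.33668486, 1443.99052336])}
reject_a [(0.93, [236.0, 287.0, 260.0, 317.0]), (0.83, [290.0, 266.0, 307.0, 298.0]), 
[... 1437 characters left out ...]
usel_base [(0.71, [224.0, 130.0, 320.0, 207.0])]
marked_cap [(0.85, [235.0, 132.0, 319.0, 211.0])]
grip_bar [(0.59, [233.0, 133.0, 320.0, 206.0])]
{'mtx': array([[332.32747371,   0.        , 275.06020176],
       [  0.        , 332.32747371, 208.79416349],
       [  0.        ,   0.        ,   1.        ]]), 'k1': -0.043627700197572325, 'tool_from_camera': array([[ 6.40590171e-05, -9.61774602e-01, -2.73842309e-01,
         7.00252865e+01],
       [ 9.99999780e-01,  2.42506444e-04, -6.17791809e-04,
         3.56553008e-01],
       [ 6.60584996e-04, -2.73842210e-01,  9.61774406e-01,
        -1.42757758e+02],
       [ 0.00000000e+00,  0.00000000e+00,  0.00000000e+00,
         1.00000000e+00]])}
```

Run:
```python
import cv2
for c,(x0,y0,x1,y1) in (("scene",(60,150,420,390)),("side",(90,120,430,400))):
    im=cv2.imread(f"pics/{c}0.png")[y0:y1,x0:x1]; f=2.1
    cv2.imwrite(f"pics/{c}0z.png",cv2.resize(im,None,fx=f,fy=f,interpolation=cv2.INTER_CUBIC)); print(c,x0,y0,f)
```

```text
scene 60 150 2.1
side 90 120 2.1
```

View pics/scene0z.png

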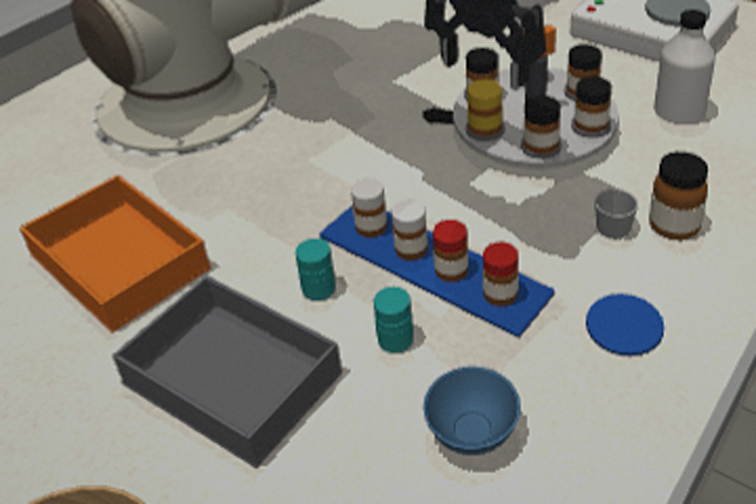

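View pics/side0z.png

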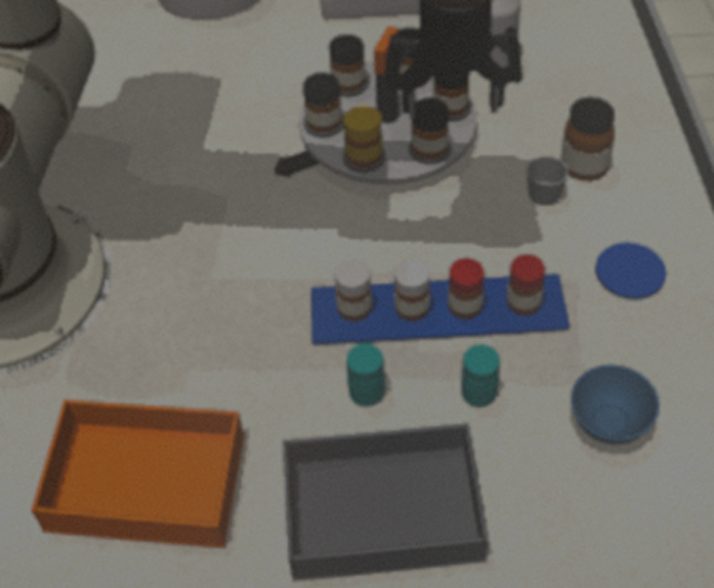

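Scene picture (full pixels): red caps at about (274,262) and (298,273). White caps are at (236,241) and (255,252). In the side picture the reds are at (312,250) and (341,248).

Candidates:
- **Tubs:** orange at scene (115,268), grey at (168,327). The grey one fits the description.
- **Pots off the tray:** turquoise at (210,278) and (247,301). They are look-alikes and not rejects.

The enlarged crops confirm both choices. The yellow jar is at scene (291,200), and the pointer is at about (268,205).

```bash
cat > h.py <<'E'
import numpy as np,cv2
from scipy.optimize import minimize
from plant import r
def proj(c,P,T=None):
    k=r.calibration(c); P=np.asarray(P,float)
    if c=="wrist":
        M=np.linalg.inv(T@k["tool_from_camera"]); q=P@M[:3,:3].T+M[:3,3]
    else: q=P@cv2.Rodrigues(k["rvec"])[0].T+k["tvec"]
    s=q[:,:2]/q[:,2:]; s=s*(1+k["k1"]*(s**2).sum(1,keepdims=True))
    return s*np.diag(k["mtx"])[:2]+k["mtx"][:2,2]
def cyl(x,y,z0,z1,rad):
    a=np.linspace(0,2*np.pi,32,endpoint=False); b=np.c_[x+rad*np.cos(a),y+rad*np.sin(a)]
    return np.r_[np.c_[b,b[:,0]*0+z0],np.c_[b,b[:,0]*0+z1]]
def box(x,y,yaw,lx,ly,z0,z1):
    c,s=np.cos(yaw),np.sin(yaw)
    return np.array([[x+c*a*lx/2-s*b*ly/2,y+s*a*lx/2+c*b*ly/2,z] for a in(-1,1) for b in(-1,1) for z in(z0,z1)])
def hull(p): return cv2.convexHull(np.asarray(p,np.float32))
def fit(model,obs,x0,step):
    """obs: list of (cam, hull, T). maximise mean IoU of hulls"""
    def f(p):
        e=0
        for c,h,T in obs:
            g=hull(proj(c,model(p),T)); i=cv2.intersectConvexConvex(h,g)[0]
            e+=1-i/(cv2.contourArea(h)+cv2.contourArea(g)-i)+1e-3*np.hypot(*(h.mean((0,1))-g.mean((0,1))))
        return e/len(obs)
    sx=np.array([x0]+[np.array(x0)+np.eye(len(x0))[i]*step[i] for i in range(len(x0))])
    o=minimize(f,x0,method="Nelder-Mead",options=dict(initial_simplex=sx,xatol=.01,fatol=1e-5,maxiter=2000))
    return o.x,o.fun
def ground(c,uv,z):
    o=minimize(lambda p:((proj(c,[[p[0],p[1],z]])-uv)**2).sum(),[500,0],method="Nelder-Mead"); return o.x
def blobs(im,lo,hi,amin=30):
    m=cv2.inRange(cv2.cvtColor(im,cv2.COLOR_RGB2HSV),lo,hi)
    n,l,s,ce=cv2.connectedComponentsWithStats(m)
    return [(ce[i],s[i,4],hull(np.argwhere(l==i)[:,::-1])) for i in range(1,n) if s[i,4]>=amin]
def rimg(c): return cv2.cvtColor(cv2.imread(f"pics/{c}0.png"),cv2.COLOR_BGR2RGB)
E
python3 - <<'E'
from h import *
im={c:rimg(c) for c in("scene","side")}
red={c:sorted([b for b in blobs(im[c],(0,150,60),(8,255,255))+blobs(im[c],(172,150,60),(180,255,255))],key=lambda b:b[0][0]) for c in im}
for c in im: print(c,[(b[0].round(),b[1]) for b in red[c]])
# known spots
exp={"scene":[(274,262),(298,273)],"side":[(312,250),(341,248)]}
def near(L,p): return min(L,key=lambda b:np.hypot(*(b[0]-p)))
for i in range(2):
    x0=ground("side",exp["side"][i],68)
    obs=[(c,near(red[c],exp[c][i])[2],None) for c in im]
    print("pot",i,x0,fit(lambda p:cyl(p[0],p[1],58,78,21),obs,x0,(10,10)), [fit(lambda p:cyl(p[0],p[1],58,78,21),[o],x0,(10,10))[0] for o in obs])
tr=[]
for c in im:
    B=max([b for b in blobs(im[c],(108,170,40),(125,255,255),100)if 210<b[0][0]<370],key=lambda b:b[1]); tr.append((c,B[2],None)); print(c,B[0],B[1])
print("tray",fit(lambda p:box(p[0],p[1],p[2],310,85,0,10),tr,[*ground("side",(298,266),10),0.],(10,10,.1)))
tb=[]
for c,p in(("scene",(168,328)),("side",(272,360))):
    s=min(r.silhouettes(c,"tub"),key=lambda d:np.hypot((d['extent'][0]+d['extent'][2])*280-p[0],(d['extent'][1]+d['extent'][3])*210-p[1]))
    print(c,s['conf'],s['region'].sum()); tb.append((c,hull(np.argwhere(s['region'])[:,::-1]),None))
x0=[*ground("side",(272,360),25),0.]
for o in (tb,tb[:1],tb[1:]): print("tub",fit(lambda p:box(p[0],p[1],p[2],200,140,0,50),o,x0,(10,10,.1)))
yl=[(c,max(blobs(im[c],(20,150,60),(32,255,255)),key=lambda b:b[1])[2],None) for c in im]
print("yellowcap rough",[ground(c,o.mean((0,1)),95) for c,o,_ in yl])
for c,p in(("scene",(210,278)),("scene",(247,301)),("side",(264,299)),("side",(319,298))): print("teal",ground(c,p,34))
E
```

```text
scene [(array([107.,  60.]), np.int32(65)), (array([274., 262.]), np.int32(203)), (array([298., 273.]), np.int32(213))]
side [(array([312., 249.]), np.int32(125)), (array([341., 247.]), np.int32(113))]
pot 0 [585.84600121 -91.40215367] (array([581.51094493, -91.24067284]), np.float64(0.3802884817123413)) [array([580.46408803, -91.47219035]), array([586.49569286, -78.20988778])]
pot 1 [658.36066546 -91.90696254] (array([653.21250191, -93.03332712]), np.float64(0.4105142652988434)) [array([651.90062097, -93.82378498]), array([658.93550756, -78.78218067])]
scene [270.47551979 281.5325285 ] 1491Traceback (most recent call last):
  File "<stdin>", line 14, in <module>
ValueError: max() iterable argument is empty
```

Run:
```python
from h import *
im={c:rimg(c) for c in("scene","side")}
exp={"scene":[(274,262),(298,273)],"side":[(312,250),(341,248)]}
def near(L,p): return min(L,key=lambda b:np.hypot(*(b[0]-p)))
for c in im:
  for p in exp[c]: print(c,[cv2.cvtColor(im[c],cv2.COLOR_RGB2HSV)[p[1]+d,p[0]].tolist() for d in range(-10,14,2)])
p=(330,275); print("tray side",cv2.cvtColor(im["side"],cv2.COLOR_RGB2HSV)[268:280:3,300].tolist())
def redm(m):
    h=cv2.cvtColor(m,cv2.COLOR_RGB2HSV).copy(); h[...,0]=(h[...,0].astype(int)+10)%180
    return h
def rb(c):
    m=cv2.inRange(redm(im[c]),(0,170,30),(17,255,255)); n,l,s,ce=cv2.connectedComponentsWithStats(m)
    return [(ce[i],s[i,4],hull(np.argwhere(l==i)[:,::-1]),s[i]) for i in range(1,n) if s[i,4]>40]
for i in range(2):
    x0=ground("side",exp["side"][i],68)
    obs=[(c,near(rb(c),exp[c][i])[2],None) for c in im]
    for c,h,_ in obs: g=hull(proj(c,cyl(*x0,58,78,21))); print(c,near(rb(c),exp[c][i])[3],h.min((0,1)),h.max((0,1)),g.min((0,1)),g.max((0,1)))
    print("pot",i,x0,fit(lambda p:cyl(p[0],p[1],58,78,21),obs,x0,(10,10)), [fit(lambda p:cyl(p[0],p[1],58,78,21),[o],x0,(10,10)) for o in obs])
for c,h in (("scene",108),("side",108)):
    L=blobs(im[c],(105,120,25),(128,255,255),100); print([(b[0].round(),b[1]) for b in L])
```

```text
scene [[40, 16, 191], [8, 56, 170], [0, 203, 153], [0, 202, 153], [1, 200, 154], [0, 199, 147], [1, 199, 155], [2, 206, 89], [0, 195, 90], [5, 193, 91], [14, 171, 70], [14, 67, 92]]
scene [[41, 11, 192], [2, 133, 149], [1, 203, 142], [1, 207, 144], [0, 203, 143], [2, 205, 144], [0, 201, 146], [1, 191, 104], [0, 206, 89], [1, 191, 92], [15, 168, 73], [14, 93, 96]]
side [[30, 13, 138], [8, 48, 128], [0, 168, 111], [1, 166, 109], [1, 163, 119], [1, 162, 120], [0, 166, 117], [1, 163, 117], [1, 129, 83], [0, 116, 75], [6, 100, 74], [13, 74, 72]]
side [[27, 18, 140], [15, 31, 133], [0, 153, 113], [0, 156, 111], [0, 153, 113], [2, 157, 114], [1, 157, 114], [0, 153, 115], [179, 121, 84], [0, 106, 77], [3, 99, 75], [12, 65, 67]]
tray side [[111, 147, 109], [110, 150, 109], [111, 143, 112], [110, 159, 106]]Traceback (most recent call last):
  File "<stdin>", line 16, in <module>
  File "<stdin>", line 4, in near
ValueError: min() iterable argument is empty
```

```bash
cat >> h.py <<'E'
def mhull(m):
    q=np.argwhere(m)[:,::-1].astype(float); return hull(np.concatenate([q+d for d in((-.5,-.5),(.5,-.5),(-.5,.5),(.5,.5))]))
def cblob(im,hlo,hhi,smin,vmin,p,amin=25):
    h=cv2.cvtColor(im,cv2.COLOR_RGB2HSV).copy(); h[...,0]=(h[...,0].astype(int)+10)%180
    m=cv2.inRange(h,(hlo+10,smin,vmin),(hhi+10,255,255)); n,l,s,ce=cv2.connectedComponentsWithStats(m)
    i=min((i for i in range(1,n) if s[i,4]>amin),key=lambda i:np.hypot(*(ce[i]-p))); return mhull(l==i),s[i]
E
python3 - <<'E'
from h import *
im={c:rimg(c) for c in("scene","side")}
S={"scene":150,"side":88}
exp={"scene":[(274,262),(298,273)],"side":[(312,250),(341,248)]}
M=lambda p:cyl(p[0],p[1],58,78,21)
for i in range(2):
    x0=ground("side",exp["side"][i],68)
    obs=[(c,cblob(im[c],-6,9,S[c],40,exp[c][i])[0],None) for c in im]
    print("pot",i,fit(M,obs,x0,(10,10)), [fit(M,[o],x0,(10,10)) for o in obs])
tr=[(c,)+cblob(im[c],105,125,110,30,p,300)[:1]+(None,) for c,p in(("scene",(270,278)),("side",(300,270)))]
x0=[*ground("side",(300,267),10),0.]
for o in (tr,tr[:1],tr[1:]): print("tray",fit(lambda p:box(p[0],p[1],p[2],310,85,0,10),o,x0,(10,10,.1)))
tb=[]
for c,p in(("scene",(168,328)),("side",(272,360))):
    s=min(r.silhouettes(c,"tub"),key=lambda d:np.hypot((d['extent'][0]+d['extent'][2])*280-p[0],(d['extent'][1]+d['extent'][3])*210-p[1]))
    print(c,s['conf'],s['region'].sum()); tb.append((c,mhull(s['region']),None))
x0=[*ground("side",(272,360),25),0.]
for o in (tb,tb[:1],tb[1:]): print("tub",fit(lambda p:box(p[0],p[1],p[2],200,140,0,50),o,x0,(10,10,.1)))
for c,p in(("scene",(210,278)),("scene",(247,301)),("side",(264,299)),("side",(319,298))): print("teal",ground(c,p,34))
for c,p in(("scene",(291,200)),("side",(264,183))): print("yellow",ground(c,p,95))
E
```

```text
pot 0 (array([583.35025353, -94.82629925]), np.float64(0.09354256838560104)) [(array([582.31151103, -93.50862957]), np.float64(0.0684121698141098)), (array([584.61370367, -95.94849923]), np.float64(0.06493239849805832))]
pot 1 (array([655.79023053, -96.38418207]), np.float64(0.09596043080091476)) [(array([654.95684339, -94.59745272]), np.float64(0.08921538293361664)), (array([656.51085065, -96.95436154]), np.float64(0.07763439416885376))]
tray (array([ 5.50910151e+02, -8.77886092e+01, -2.24164673e-02]), np.float64(0.07804375886917114))
tray (array([ 5.49471928e+02, -8.78122952e+01, -2.45608926e-02]), np.float64(0.04396900162100792))
tray (array([ 5.55146162e+02, -8.75004192e+01, -2.11468762e-02]), np.float64(0.10368674248456955))
scene 0.77 5648
side 0.7 6198
tub (array([ 4.65138998e+02, -3.54461944e+02,  1.71670180e-02]), np.float64(0.03292221948504448))
tub (array([ 463.75925803, -353.38367282,    3.16475293]), np.float64(0.03182780742645264))
tub (array([ 4.65066685e+02, -3.55853015e+02,  2.53302151e-02]), np.float64(0.02694595232605934))
teal [ 455.34477029 -198.10878028]
teal [ 582.07331821 -209.15525752]
teal [ 458.8228813  -202.75098348]
teal [ 588.66298816 -211.92953341]
yellow [492.41775201 131.95607692]
yellow [481.99580028 133.46931408]
```

Request:
{"api": "step_arm", "payload": {
  "commands": [
    [[85,-95,8,40,0,0,1.571],[85,-95,8,40,0,0,1.571],[85,-95,8,40,0,0,1.571],[85,-95,8,40,0,0,1.571],[85,-95,8,40,0,0,1.571],[85,-95,8,40,0,0,1.571],[85,-95,8,40,0,0,1.571],[85,-95,8,40,0,0,1.571],[85,-95,8,40,0,0,1.571],[85,-95,8,40,0,0,1.571],[85,-95,8,40,0,0,1.571],[85,-95,8,40,0,0,1.571]]
  ]
}}

```text
t: 1.9
tool_pos: [583.0, -95.0, 191.3]
tool_rot: [-180.0, 0.0, 3.7]
wrist_force: [0.9, 0.2, 0.3]
width: 85.3
gripper_force: 0.0
```

Request:
{"api": "step_arm", "payload": {
  "commands": [
    [[85,0,0,0,0,0,0.08],[85,0,0,0,0,0,0.08]]
  ]
}}

```text
t: 2.07
tool_pos: [583.0, -95.0, 191.3]
tool_rot: [-180.0, 0.0, -0.8]
wrist_force: [-1.1, 0.6, 0.3]
width: 84.8
gripper_force: 0.0
```

```bash
cat >> h.py <<'E'
from scipy.spatial.transform import Rotation as Ro
def toolT():
    o=r.observe(); T=np.eye(4); T[:3,:3]=Ro.from_euler("xyz",o["tool_rot"],degrees=True).as_matrix(); T[:3,3]=o["tool_pos"]; return T
def snap(c,n):
    T=toolT(); im=r.read_camera(c); cv2.imwrite(f"pics/{n}.png",cv2.cvtColor(im,cv2.COLOR_RGB2BGR)); return im,T
E
python3 - <<'E'
from h import *
o=r.observe(); print(o["t"],o["tool_pos"],o["tool_rot"],o["joints"])
im,T=snap("wrist","w1")
snap("scene","s1"); snap("side","d1")
print(proj("wrist",[[583,-95,78],[656,-96,78],[513,-94,78]],T))
E
```

```text
2.0667 [582.98001253 -95.02312026 191.25747624] [-1.79998598e+02  4.39335834e-03 -7.72839039e-01] [-1.67284318e+01  1.14136684e+01  8.37296714e+01  1.40582632e-04
  8.48612697e+01  7.40443946e+01]
[[275.75021352 204.80057408]
 [275.83070426 109.76925601]
 [275.63197404 283.48001129]]
```

View pics/w1.png

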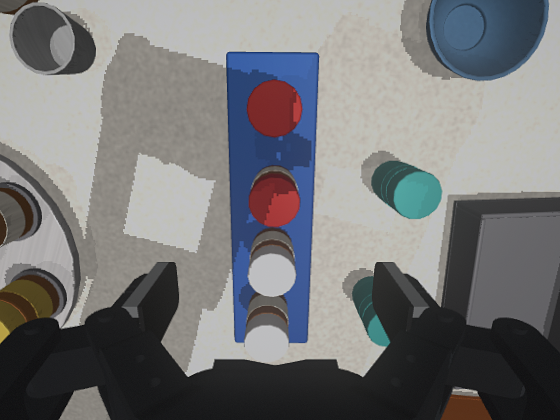

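The wrist picture shows red cap centres at (275,203) and (275,107), against predictions of (276,205) and (276,110). The two sources agree, so I can descend.

Request:
{"api": "step_arm", "payload": {
  "commands": [
    [[75,1,0,35,0,0,0],[75,1,0,70,0,0,0],[75,1,0,105,0,0,0],[75,1,0,130,0,0,0],[75,1,0,148,0,0,0],[75,1,0,156,0,0,0],[75,1,0,156,0,0,0],[36,1,0,156,0,0,0],[36,1,0,156,0,0,0],[36,1,0,156,0,0,0],[36,1,0,156,0,0,0],[36,1,0,156,0,0,0]]
  ],
  "grip_force": 35
}}

```text
t: 3.22
tool_pos: [584.8, -95.2, 37.0]
tool_rot: [180.0, -0.1, -0.5]
wrist_force: [-1.0, 0.1, 5.2]
width: 41.4
gripper_force: 35.0
```

Request:
{"api": "step_arm", "payload": {
  "commands": [
    [[36,0,0,0,0,0,0],[36,0,0,0,0,0,0]]
  ]
}}

```text
t: 3.38
tool_pos: [584.8, -95.2, 37.0]
tool_rot: [180.0, -0.1, -0.5]
wrist_force: [-0.4, 0.9, 4.9]
width: 41.5
gripper_force: 35.0
```

Request:
{"api": "step_arm", "payload": {
  "commands": [
    [[36,0,0,-15,0,0,0],[36,0,0,-40,0,0,0],[36,0,0,-75,0,0,0],[36,0,0,-100,0,0,0],[36,-6,20,-100,0,0,0],[36,-14,50,-100,0,0,0],[36,-24,85,-100,0,0,0],[36,-34,120,-100,0,0,0],[36,-44,158,-100,0,0,0],[36,-55,197,-100,0,0,0],[36,-65,233,-100,0,0,0],[36,-72,259,-100,0,0,0]]
  ]
}}

```text
t: 4.38
tool_pos: [508.4, -356.4, 136.4]
tool_rot: [179.9, -0.1, -0.6]
wrist_force: [0.1, 0.4, -0.6]
width: 41.2
gripper_force: 35.7
```

Request:
{"api": "step_arm", "payload": {
  "commands": [
    [[36,0,0,0,0,0,0],[36,0,0,0,0,0,0]]
  ]
}}

```text
t: 4.55
tool_pos: [509.1, -354.7, 135.9]
tool_rot: [180.0, -0.0, -0.6]
wrist_force: [-0.8, 0.4, -1.6]
width: 41.2
gripper_force: 35.8
```

Run:
```python
from h import *
o=r.observe(); print(o["t"],o["tool_pos"],o["tool_rot"],o["joints"],o["wrist_force"])
im,T=snap("wrist","w2")
d=box(465,-354.5,.02,200,140,49,50)[[1,3,7,5]]
q=proj("wrist",d,T).astype(int); cv2.polylines(im,[q.reshape(-1,1,2)],True,(0,255,0))
cv2.imwrite("pics/w2o.png",im[...,::-1])
```

```text
4.55 [ 509.08045609 -354.72474019  135.92928187] [ 1.79972445e+02 -3.25301540e-02 -6.48524479e-01] [-4.19790613e+01  1.66667704e+01  8.37563914e+01  8.04909776e-04
  7.95342135e+01  4.86693251e+01] [-0.77731271  0.4306404  -1.6194683 ]
```

View pics/w2o.png

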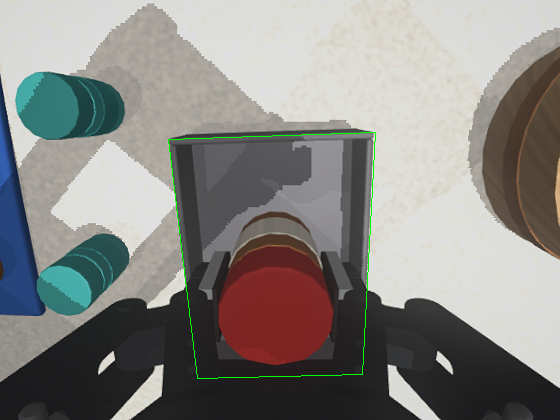

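Request:
{"api": "step_arm", "payload": {
  "commands": [
    [[36,3,0,20,0,0,0],[36,3,0,45,0,0,0],[36,3,0,70,0,0,0],[36,3,0,85,0,0,0],[36,3,0,93,0,0,0],[36,3,0,98,0,0,0],[36,3,0,101,0,0,0],[36,3,0,101,0,0,0]]
  ]
}}

```text
t: 5.27
tool_pos: [513.0, -353.2, 34.8]
tool_rot: [180.0, -0.0, -0.5]
wrist_force: [-0.6, -0.2, -0.8]
width: 41.1
gripper_force: 35.8
```

Request:
{"api": "step_arm", "payload": {
  "commands": [
    [[36,0,0,1.5,0,0,0],[36,0,0,2.5,0,0,0],[36,0,0,2.5,0,0,0],[36,0,0,2.5,0,0,0]]
  ]
}}

```text
t: 5.6
tool_pos: [512.7, -353.5, 32.1]
tool_rot: [180.0, -0.0, -0.5]
wrist_force: [-0.3, -0.3, -0.1]
width: 41.6
gripper_force: 35.8
```

Request:
{"api": "step_arm", "payload": {
  "commands": [
    [[36,0,0,1,0,0,0],[36,0,0,1.5,0,0,0],[36,0,0,1.5,0,0,0]]
  ]
}}

```text
t: 5.85
tool_pos: [512.8, -353.6, 31.9]
tool_rot: [180.0, -0.0, -0.5]
wrist_force: [-7.1, 4.9, 17.5]
width: 41.3
gripper_force: 37.5
```

Request:
{"api": "step_arm", "payload": {
  "commands": [
    [[36,0,0,-1,0,0,0],[44,0,0,-1,0,0,0],[50,0,0,-1,0,0,0],[64,0,0,-1,0,0,0],[64,0,0,-1,0,0,0],[64,0,0,-1,0,0,0]]
  ]
}}

```text
t: 6.35
tool_pos: [512.5, -353.4, 31.1]
tool_rot: [-180.0, 0.0, -0.5]
wrist_force: [0.4, 0.9, 0.4]
width: 64.0
gripper_force: 0.0
```

Request:
{"api": "step_arm", "payload": {
  "commands": [
    [[64,0,0,-15,0,0,0],[64,0,0,-45,0,0,0],[64,0,0,-80,0,0,0],[70,0,0,-110,0,0,0],[75,6,-15,-130,0,0,0],[75,16,-45,-130,0,0,0],[75,32,-85,-130,0,0,0],[75,52,-120,-130,0,0,0],[75,72,-155,-130,0,0,0],[75,94,-188,-130,0,0,0],[75,116,-221,-130,0,0,0],[75,136,-250,-130,0,0,0]]
  ]
}}

```text
t: 7.35
tool_pos: [651.8, -102.3, 161.3]
tool_rot: [-180.0, -0.0, -0.5]
wrist_force: [0.3, -0.5, 0.1]
width: 75.0
gripper_force: 0.0
```

Request:
{"api": "step_arm", "payload": {
  "commands": [
    [[75,7,-7,0,0,0,0],[75,7,-7,0,0,0,0],[75,7,-7,0,0,0,0]]
  ]
}}

```text
t: 7.6
tool_pos: [657.8, -97.7, 160.8]
tool_rot: [180.0, 0.1, -0.5]
wrist_force: [-0.9, 0.1, -0.2]
width: 75.1
gripper_force: 0.0
```

Run:
```python
from h import *
o=r.observe(); print(o["t"],o["tool_pos"],o["tool_rot"])
im,T=snap("wrist","w3"); s,_=snap("scene","s3"); d,_=snap("side","d3")
h=cblob(im,-6,9,140,60,proj("wrist",[[656,-96,78]],T)[0])[0]
print(fit(lambda p:cyl(p[0],p[1],58,78,21),[("wrist",h,T)],[656,-96],(8,8)))
cv2.imwrite("pics/c3.png",np.hstack([cv2.resize(a[y:y+h_,x:x+w],(390,int(390*h_/w)))[:290] for a,(x,y,w,h_) in((s,(90,150,300,230)),(d,(180,120,240,280)))])[...,::-1])
```

```text
7.6 [657.82693905 -97.661717   160.79300628] [ 1.79990271e+02  5.04168915e-02 -4.70154261e-01]
(array([656.11218459, -94.56040725]), np.float64(0.08024854212999344))
```

View pics/c3.png

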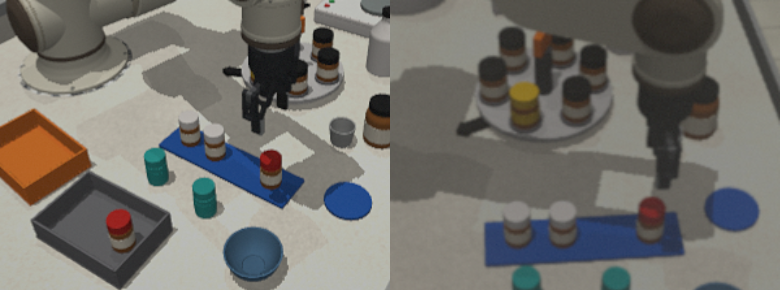

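Pot 1 stands upright in the grey tub, at crop (120,230). The second red pot is still on the tray at (656,-95).

Request:
{"api": "step_arm", "payload": {
  "commands": [
    [[75,-2,-2,20,0,0,0],[75,-2,-2,50,0,0,0],[75,-2,-2,85,0,0,0],[75,-2,-2,108,0,0,0],[75,-2,-2,120,0,0,0],[75,-2,-2,124,0,0,0],[75,-2,-2,124,0,0,0],[36,-2,-2,124,0,0,0],[36,-2,-2,124,0,0,0],[36,-2,-2,124,0,0,0],[36,-2,-2,124,0,0,0],[36,-2,-2,124,0,0,0]]
  ],
  "grip_force": 35
}}

```text
t: 8.75
tool_pos: [656.7, -95.9, 39.0]
tool_rot: [180.0, -0.1, -0.5]
wrist_force: [-1.6, -0.4, 7.9]
width: 41.0
gripper_force: 34.8
```

Request:
{"api": "step_arm", "payload": {
  "commands": [
    [[36,0,0,0,0,0,0],[36,0,0,0,0,0,0]]
  ]
}}

```text
t: 8.92
tool_pos: [656.7, -95.9, 39.0]
tool_rot: [180.0, -0.1, -0.5]
wrist_force: [-1.4, -0.5, 6.9]
width: 41.4
gripper_force: 34.8
```

Request:
{"api": "step_arm", "payload": {
  "commands": [
    [[36,0,0,-15,0,0,0],[36,0,0,-40,0,0,0],[36,0,0,-75,0,0,0],[36,0,0,-100,0,0,0],[36,-14,15,-100,0,0,0],[36,-34,37,-100,0,0,0],[36,-59,65,-100,0,0,0],[36,-84,92,-100,0,0,0],[36,-109,120,-100,0,0,0],[36,-134,148,-100,0,0,0],[36,-159,175,-100,0,0,0],[36,-184,203,-100,0,0,0]]
  ]
}}

```text
t: 9.92
tool_pos: [468.9, -298.0, 138.3]
tool_rot: [179.9, -0.1, -0.5]
wrist_force: [-0.0, -0.9, -1.0]
width: 41.2
gripper_force: 35.6
```

Request:
{"api": "step_arm", "payload": {
  "commands": [
    [[36,-23,25,0,0,0,0],[36,-41,45,0,0,0,0],[36,-54,59,0,0,0,0],[36,-54,59,0,0,0,0],[36,-54,59,0,0,0,0],[36,-54,59,0,0,0,0]]
  ]
}}

```text
t: 10.42
tool_pos: [415.9, -355.3, 137.8]
tool_rot: [180.0, -0.0, -0.5]
wrist_force: [0.7, 0.2, -1.6]
width: 41.4
gripper_force: 35.6
```

Request:
{"api": "step_arm", "payload": {
  "commands": [
    [[36,1,0,20,0,0,0],[36,1,0,45,0,0,0],[36,1,0,70,0,0,0],[36,1,0,86,0,0,0],[36,1,0,95,0,0,0],[36,1,0,100,0,0,0],[36,1,0,102,0,0,0],[36,1,0,102.5,0,0,0],[36,1,0,102.5,0,0,0]]
  ]
}}

```text
t: 11.17
tool_pos: [417.0, -355.8, 35.7]
tool_rot: [179.9, -0.0, -0.5]
wrist_force: [-0.3, -0.1, -1.0]
width: 41.4
gripper_force: 35.7
```

Request:
{"api": "step_arm", "payload": {
  "commands": [
    [[36,0,0,0.7,0,0,0],[36,0,0,1,0,0,0],[36,0,0,1,0,0,0]]
  ]
}}

```text
t: 11.42
tool_pos: [416.7, -355.7, 34.2]
tool_rot: [180.0, -0.0, -0.5]
wrist_force: [0.5, -0.9, -0.9]
width: 41.0
gripper_force: 35.7
```

Request:
{"api": "step_arm", "payload": {
  "commands": [
    [[36,0,0,0.7,0,0,0],[36,0,0,0.7,0,0,0],[36,0,0,0.7,0,0,0]]
  ]
}}

```text
t: 11.67
tool_pos: [416.7, -355.7, 34.0]
tool_rot: [180.0, -0.0, -0.5]
wrist_force: [-3.0, 3.4, 12.2]
width: 41.2
gripper_force: 36.7
```

Request:
{"api": "step_arm", "payload": {
  "commands": [
    [[36,0,0,-0.7,0,0,0],[44,0,0,-0.7,0,0,0],[50,0,0,-0.7,0,0,0],[64,0,0,-0.7,0,0,0],[64,0,0,-0.7,0,0,0],[64,0,0,-0.7,0,0,0],[64,0,0,-15,0,0,0],[64,0,0,-45,0,0,0],[64,0,0,-85,0,0,0],[64,0,0,-125,0,0,0],[64,0,0,-165,0,0,0],[64,0,0,-205,0,0,0]]
  ]
}}

```text
t: 12.67
tool_pos: [416.3, -355.1, 240.1]
tool_rot: [180.0, 0.0, -0.5]
wrist_force: [0.6, -1.5, -0.1]
width: 64.2
gripper_force: 0.0
```

Run:
```python
from h import *
o=r.observe(); print(o["t"],o["tool_pos"],o["joints"])
s,_=snap("scene","s4"); d,_=snap("side","d4"); snap("wrist","w4")
cv2.imwrite("pics/c4.png",np.hstack([cv2.resize(s[145:245,250:370],(400,333)),cv2.resize(d[110:220,210:342],(400,333))])[...,::-1])
im={"scene":s,"side":d}
for c,p,S in(("scene",(291,200),150),("side",(264,183),90)):
    h=cblob(im[c],20,33,S,40,p)[0]; print(c,h.min((0,1)),h.max((0,1)),fit(lambda p:cyl(p[0],p[1],85,105,25),[(c,h,None)],[485,133],(8,8)))
```

```text
12.6667 [ 416.27729602 -355.1172544   240.14384205] [-4.85341014e+01  5.12754958e+00  8.52332622e+01 -2.14859321e-03
  8.96375828e+01  4.19915706e+01]
scene [282.5 186.5] [298.5 201.5] (array([473.9231864 , 156.94705946]), np.float64(0.06332438439130783))
side [263.5 188.5] [271.5 196.5] (array([489.28631908,  95.80412841]), np.float64(0.8450851440429688))
```

View pics/c4.png

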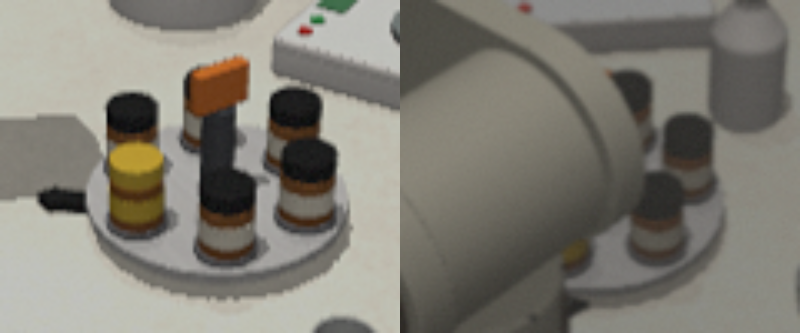

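Run:
```python
from h import *
L=lambda n:cv2.imread(f"pics/{n}.png")[...,::-1].copy()
im={"scene":L("s4"),"side":L("d3")}
Y=[];B=[]
for c,p,q,S in(("scene",(291,195),(316,172),150),("side",(262,183),(273,148),90)):
    h,s=cblob(im[c],20,33,S,40,p); Y.append((c,h,None)); print(c,s)
    h,s=cblob(im[c],4,16,S+15,60,q,15); B.append((c,h,None)); print(c,s)
for o in(Y,Y[:1],Y[1:]): print("Y",fit(lambda p:cyl(p[0],p[1],85,105,25),o,[478,150],(8,8)))
for o in(B,B[:1],B[1:]): print("B",fit(lambda p:box(p[0],p[1],p[2],56,16,128,170),o,[545,190,.6],(8,8,.2)))
print("ptr",ground("scene",(263,204.4),6),ground("side",(224,200),6))
```

```text
scene [283 187  16  15 198]
scene [306 163  18  17 225]
side [253 170  20  17 256]
side [268 139  24  17 147]
Y (array([477.18571265, 154.8505312 ]), np.float64(0.11029143631458282))
Y (array([473.90775908, 156.94138126]), np.float64(0.06332393735647202))
Y (array([478.79071602, 153.71890917]), np.float64(0.06471434980630875))
B (array([5.22340562e+02, 2.22365976e+02, 3.60735476e-01]), np.float64(0.35592326521873474))
B (array([512.39044835, 234.75925094,   1.18562063]), np.float64(0.08012818545103073))
B (array([5.28290026e+02, 2.19568295e+02, 6.20850772e-02]), np.float64(0.28212252259254456))
ptr [358.64377964 170.68376887] [365.79594235 168.77362612]
```

Request:
{"api": "step_arm", "payload": {
  "commands": [
    [[75,8,-40,-10,0,0,-0.1],[75,15,-80,-20,0,0,-0.2],[75,22,-120,-20,0,0,-0.3],[75,28,-160,-20,0,0,-0.4],[75,35,-200,-20,0,0,-0.5],[75,41,-240,-20,0,0,-0.6],[75,48,-280,-20,0,0,-0.7],[75,55,-320,-20,0,0,-0.8],[75,62,-360,-20,0,0,-0.9],[75,69,-400,-20,0,0,-1.0],[75,75,-440,-20,0,0,-1.05],[75,82,-480,-20,0,0,-1.05]]
  ]
}}

```text
t: 13.82
tool_pos: [502.5, 125.9, 257.2]
tool_rot: [-179.9, 0.0, 59.9]
wrist_force: [0.7, -1.0, 0.1]
width: 74.8
gripper_force: 0.0
```

Run:
```python
from h import *
T=toolT(); o=r.observe(); print(o["t"],o["tool_pos"],o["tool_rot"],o["joints"]); print(T[:3,:3].T@(np.array([522,233,255])-T[:3,3]))
```

```text
13.8167 [502.50303247 125.85655889 257.16432341] [-1.79944118e+02  4.18230298e-02  5.98639309e+01] [ 5.53603378e+00  1.39409846e+00  8.72195687e+01 -1.38904118e-03
  9.14561181e+01  3.56720889e+01]
[102.45156316 -36.92820365   2.12555719]
```

Request:
{"api": "step_arm", "payload": {
  "commands": [
    [[75,30,-18,0,0,0,0],[75,60,-37,0,0,0,0],[75,60,-37,0,0,0,0],[75,60,-37,0,0,0,0]]
  ]
}}

```text
t: 14.15
tool_pos: [500.8, 195.7, 256.8]
tool_rot: [-179.9, 0.1, 59.8]
wrist_force: [-0.4, -0.4, 0.2]
width: 74.4
gripper_force: 0.0
```

Run:
```python
from h import *
o=r.observe(); print(o["t"],o["tool_pos"],o["tool_rot"])
im,T=snap("wrist","w5"); snap("scene","s5"); snap("side","d5"); np.save("T5.npy",T)
print(proj("wrist",[[522,233,170],[477,155,105],[362,170,12]],T))
```

```text
14.15 [500.81111427 195.66677923 256.7887436 ] [-1.79911016e+02  8.08705908e-02  5.98069521e+01]
[[274.73480873 155.13809874]
 [275.33939249 242.25549568]
 [190.60809378 247.8225161 ]]
```

View pics/w5.png

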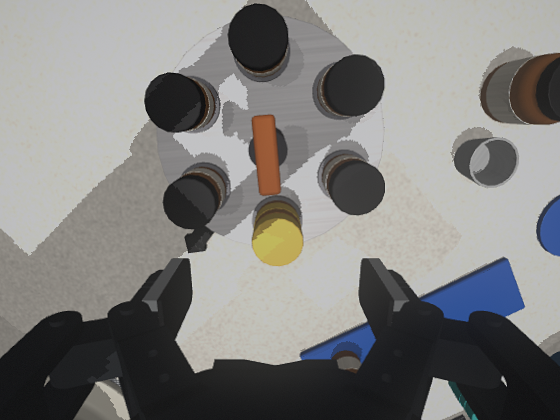

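```bash
cat > car.py <<'E'
from h import *
def wground(uv,z,T,g=(480,190)):
    o=minimize(lambda p:((proj("wrist",[[p[0],p[1],z]],T)-uv)**2).sum(),g,method="Nelder-Mead"); return o.x
def carousel(im,T,g,bar=True):
    """g=(x,y,th): axis and jar direction; joint fit of bar and yellow cap"""
    d=lambda p:np.array([np.cos(p[2]),np.sin(p[2])])
    my=lambda p:cyl(*(p[:2]+90*d(p)),85,105,25); mb=lambda p:box(p[0],p[1],p[2],56,16,128,170)
    ce=lambda P:proj("wrist",P,T).mean(0)
    hy,sy=cblob(im,20,33,130,60,ce(my(g))); hb,sb=cblob(im,3,16,140,50,ce(mb(g)),200); print("areas",sy[4],sb[4])
    def f(p):
        e=0
        for h,P in((hy,my(p)),(hb,mb(p))):
            q=hull(proj("wrist",P,T)); i=cv2.intersectConvexConvex(h,q)[0]; e+=1-i/(cv2.contourArea(h)+cv2.contourArea(q)-i)
        return e
    s=np.array([g,g+[6,0,0],g+[0,6,0],g+[0,0,.1]]); o=minimize(f,g,method="Nelder-Mead",options=dict(initial_simplex=s,xatol=.005,fatol=1e-6,maxiter=2000))
    return o.x,o.fun
E
python3 - <<'E'
from car import *
im=cv2.imread("pics/w5.png")[...,::-1].copy(); T=np.load("T5.npy")
p,e=carousel(im,T,np.array([520,231.,-2.094])); print(p,np.degrees(p[2]),e)
v=cv2.cvtColor(im,cv2.COLOR_RGB2HSV)[...,2]; m=np.zeros_like(v); m[226:256,178:218]=255
m=(v<50)&(m>0); 
for row in m[226:256,180:218]: print("".join(".#"[int(x)] for x in row))
for uv in ((197,240),(199,231),(188,248)): 
    q=wground(uv,12,T)-p[:2]; print(uv,q+p[:2],np.hypot(*q),np.degrees(np.arctan2(q[1],q[0])))
E
```

```text
areas 1894 1733
[516.48576049 235.12801242  -2.01383975] -115.38451845722807 0.20018291029937763
#########################.............
..########################............
.....#######################..........
...............##############.........
..............################........
..............#################.......
.............############..#.####.....
............############.....####.....
.......#################......##......
......#################.......#.......
.....################.................
.....###############..................
.....################.................
.....##############...................
.....#############....................
......############....................
......###########.....................
......#########.......................
.......########..........#............
.......########..........#............
.......######............#............
.......####.............##............
........####.............#............
........###.............#.............
........#.............##..............
........#.....####....................
........###...........................
......................................
......................................
......................................
(197, 240) [374.93490505 174.7118119 ] 153.90504202498929 -156.88642460475674
(199, 231) [383.78833817 183.38891831] 142.4273139143171 -158.69905135691505
(188, 248) [358.99529679 171.4539139 ] 169.8753571835113 -157.98629626322003
```

Request:
{"api": "step_arm", "payload": {
  "commands": [
    [[75,20,-3,20,0,0,-0.084],[75,42,-6,40,0,0,-0.084],[75,42,-6,40,0,0,-0.084],[75,42,-6,40,0,0,-0.084]]
  ]
}}

```text
t: 14.63
tool_pos: [517.4, 232.7, 216.8]
tool_rot: [-179.9, 0.1, 64.4]
wrist_force: [-1.2, -0.0, 0.6]
width: 75.1
gripper_force: 0.0
```

Run:
```python
from car import *
o=r.observe(); print(o["t"],o["tool_pos"],o["tool_rot"],o["wrist_force"])
im,T=snap("wrist","w6"); np.save("T6.npy",T)
p,e=carousel(im,T,np.array([516.5,235.,-2.014])); print(p,np.degrees(p[2]),e)
h,s=cblob(im,3,16,140,50,proj("wrist",[[*p[:2],150]],T)[0],200)
print("bar only",fit(lambda q:box(q[0],q[1],q[2],56,16,128,170),[("wrist",h,T)],p,(5,5,.1)), s)
print(T[:3,:3].T@(np.array([*p[:2],150])-T[:3,3]))
```

```text
14.6333 [517.37364488 232.68438754 216.78970325] [-1.79898785e+02  1.01862440e-01  6.43988102e+01] [-1.17057207 -0.00996755  0.57684032]
areas 2131 2103
[514.26599448 230.93493413  -2.00760255] -115.02715279363231 0.38762883761861233
bar only (array([513.28583187, 229.36689533,  -2.01367511]), np.float64(0.18327173590660095)) [ 259  186   26   86 2103]
[-2.80178232 -1.92860745 66.79830108]
```

View pics/w6.png

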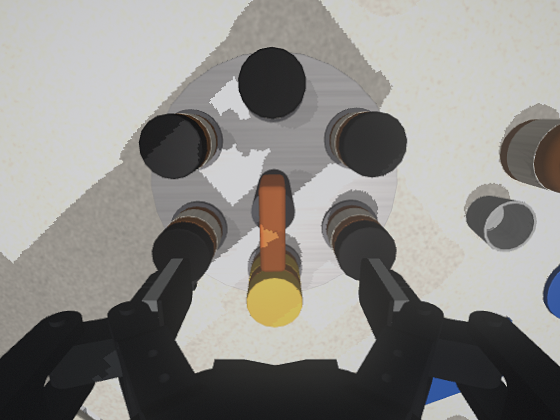

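Run:
```python
from car import *
from scipy.optimize import least_squares
for n,uv in (("6",[(275,302),(363,248),(368,144),(272,81),(174,146),(183,253)]),("5",[(277,242),(356,187),(353,85),(258,37),(174,102),(192,202)])):
    T=np.load(f"T{n}.npy"); uv=np.array(uv,float)
    P=lambda p:np.array([[p[0]+90*np.cos(p[2]+i*np.pi/3),p[1]+90*np.sin(p[2]+i*np.pi/3),105] for i in range(6)])
    o=least_squares(lambda p:(proj("wrist",P(p),T)-uv).ravel(),[516,233,-2.01]); print(n,o.x,np.degrees(o.x[2]),o.fun.reshape(-1,2).round(1).tolist())
    print("in tool",T[:3,:3].T@(np.array([*o.x[:2],150])-T[:3,3]))
im=cv2.imread("pics/w6.png")[...,::-1].copy();T=np.load("T6.npy")
print(proj("wrist",box(*o.x,56,16,128,170),T).round().tolist())
```

```text
6 [516.84980326 237.00705816  -2.00229256] -114.72291298570799 [[-0.7, -0.6], [4.2, 4.3], [6.4, -1.8], [-1.7, -0.5], [-5.1, -0.6], [-3.1, 1.7]]
in tool [ 3.79066707 -2.22228006 66.78709954]
5 [516.79888734 235.70409827  -2.00583817] -114.92606153471083 [[0.5, 0.1], [2.5, 1.7], [2.6, -0.7], [-0.5, -1.8], [-1.9, 0.2], [-3.2, 1.8]]
in tool [ 42.79686679  -6.15080222 106.73812528]
[[261.0, 173.0], [258.0, 185.0], [284.0, 172.0], [285.0, 185.0], [263.0, 247.0], [260.0, 272.0], [284.0, 247.0], [286.0, 272.0]]
```

Request:
{"api": "step_arm", "payload": {
  "commands": [
    [[60,3,-2.2,10,0,0,-0.013],[60,3,-2.2,35,0,0,-0.013],[60,3,-2.2,60,0,0,-0.013],[60,3,-2.2,75,0,0,-0.013],[60,3,-2.2,80,0,0,-0.013],[60,3,-2.2,80,0,0,-0.013],[10,3,-2.2,80,0,0,-0.013],[10,3,-2.2,80,0,0,-0.013],[10,3,-2.2,80,0,0,-0.013],[10,3,-2.2,80,0,0,-0.013],[10,3,-2.2,80,0,0,-0.013],[10,3,-2.2,80,0,0,-0.013]]
  ],
  "grip_force": 70
}}

```text
t: 15.68
tool_pos: [517.3, 237.1, 139.3]
tool_rot: [179.9, -0.1, 65.2]
wrist_force: [0.4, -1.2, 6.8]
width: 14.6
gripper_force: 69.3
```

Request:
{"api": "step_arm", "payload": {
  "commands": [
    [[10,0,0,0,0,0,0],[10,0,0,0,0,0,0],[10,0,0,0,0,0,0]]
  ]
}}

```text
t: 15.93
tool_pos: [517.4, 237.1, 139.3]
tool_rot: [179.9, -0.1, 65.2]
wrist_force: [1.7, -2.0, 6.1]
width: 15.0
gripper_force: 69.3
```

Run:
```python
from h import *
o=r.observe(); print(o["t"],o["tool_pos"],o["tool_rot"],o["wrist_force"],o["moment"],o["width"],o["gripper_force"])
```

```text
15.9333 [517.35761457 237.12514829 139.2762633 ] [ 1.79902786e+02 -5.96497929e-02  6.51953891e+01] [ 1.65840462 -2.01887003  6.11704216] [-0.25739901  0.00664455  0.13186777] 14.995126421831444 69.25817728042603
```

Request:
{"api": "step_arm", "payload": {
  "commands": [
    [[10,0,0,0,0,0,0.03],[10,0,0,0,0,0,0.08],[10,0,0,0,0,0,0.14],[10,0,0,0,0,0,0.21],[10,0,0,0,0,0,0.28],[10,0,0,0,0,0,0.35],[10,0,0,0,0,0,0.42],[10,0,0,0,0,0,0.49],[10,0,0,0,0,0,0.56],[10,0,0,0,0,0,0.62],[10,0,0,0,0,0,0.66],[10,0,0,0,0,0,0.68]]
  ]
}}

```text
t: 16.93
tool_pos: [518.6, 235.9, 139.3]
tool_rot: [179.8, -0.2, 26.1]
wrist_force: [13.1, -12.4, 2.0]
width: 15.1
gripper_force: 68.9
```

Request:
{"api": "step_arm", "payload": {
  "commands": [
    [[10,0,0,0,0,0,0],[10,0,0,0,0,0,0],[10,0,0,0,0,0,0]]
  ]
}}

```text
t: 17.18
tool_pos: [518.6, 235.9, 139.3]
tool_rot: [179.8, -0.2, 26.2]
wrist_force: [12.9, -11.1, 1.3]
width: 14.9
gripper_force: 68.9
```

Run:
```python
from car import *
o=r.observe(); print(o["t"],o["tool_pos"],o["tool_rot"],o["wrist_force"],o["moment"],o["width"],o["gripper_force"])
w,T=snap("wrist","w7"); np.save("T7.npy",T); s,_=snap("scene","s7"); d,_=snap("side","d7")
cv2.imwrite("pics/c7.png",np.hstack([cv2.resize(s[160:240,245:345],(390,312)),cv2.resize(d[120:216,210:330],(390,312))])[...,::-1])
```

```text
17.1833 [518.59224782 235.90718824 139.30032709] [ 1.79809753e+02 -1.78110999e-01  2.61871361e+01] [ 12.8608021  -11.12439864   1.34416169] [-1.79677071 -1.6812824   0.12672319] 14.94082114060727 68.89050364494324
```

View pics/c7.png

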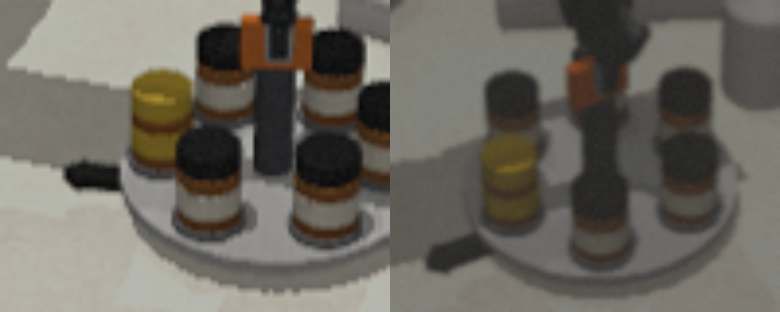

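Run:
```python
from car import *
a=np.radians(26.187-65.195); R=np.array([[np.cos(a),-np.sin(a)],[np.sin(a),np.cos(a)]])
p0=np.array([517.36,237.13]);p1=np.array([518.59,235.91])
A=p0-np.linalg.solve(R-np.eye(2),p1-p0); print("axis",A, "tool off",p1-A)
T7=np.load("T7.npy")
L=lambda n:cv2.imread(f"pics/{n}.png")[...,::-1].copy()
d=np.radians(-158); P=[[A[0]+k*np.cos(d),A[1]+k*np.sin(d),12] for k in(125,150,176)]
for n,c,T in(("w7","wrist",T7),("w5","wrist",np.load("T5.npy")),("s7","scene",None),("d7","side",None)):
    q=proj(c,P,T); print(n,q.round(1).tolist())
    v=cv2.cvtColor(L(n),cv2.COLOR_RGB2HSV)[...,2]; lo=np.maximum(q.min(0).astype(int)-12,0); hi=q.max(0).astype(int)+14
    if n=="w5": continue
    print("x0,y0",lo)
    for row in v[lo[1]:hi[1],lo[0]:hi[0]]: print("".join("#" if x<45 else "+" if x<65 else "." for x in row))
```

```text
axis [516.25279525 234.78367882] tool off [2.33720475 1.12632118]
w7 [[265.4, 331.1], [263.8, 352.9], [262.1, 374.4]]
x0,y0 [250 319]
#++++#.......................
#++++#.......................
#++++#.......................
+++++#.......................
#++++#.......................
#++++#.......................
#++++#.......................
#++++#.......................
#++++#.......................
#++++#.......................
#++++#.......................
#+++++.......................
++++++.......................
+.++++.......................
+.++++.......................
..++++.......................
..++++.......................
..+++........................
..+++........................
..+++........................
.............................
.............................
.............................
.............................
.............................
.............................
.............................
.............................
.............................
.............................
.............................
.............................
......
[... 3100 characters left out ...]
#++.........
................+++##++++##+###+++........
...............++#+++++#+++######++.......
...............+++++++#+###+##++..........
..............++#++#+++####+++............
..............+++###+####++...............
...............###+#+#++..................
...............++#+#++....................
..........................................
..........................................
..........................................
..........................................
..........................................
..........................................
..........................................
..........................................
..........................................
```

```bash
cat > pt.py <<'E'
from car import *
L=lambda n:cv2.imread(f"pics/{n}.png")[...,::-1].copy()
T5=np.load("T5.npy"); A=np.array([516.4,235.2])
def mask(n,win,th):
    v=cv2.cvtColor(L(n),cv2.COLOR_RGB2HSV)[...,2]; m=np.zeros(v.shape,bool); x0,y0,x1,y1=win; m[y0:y1,x0:x1]=v[y0:y1,x0:x1]<th
    n_,l,s,_=cv2.connectedComponentsWithStats(m.astype(np.uint8)); m=l==1+np.argmax(s[1:,4]); return mhull(m),m.sum()
def prism(A,a,r0,b0,b1,b2,r1):
    d=np.array([np.cos(a),np.sin(a)]);n=np.array([-d[1],d[0]])
    q=[A+k*d+s*b*n for k,b in((r0,b0),(r1,b1),(176,b2)) for s in(-1,1)]
    return np.array([[*u,z] for u in q for z in(0,12)])
O=[("wrist",*mask("w5",(183,233,212,255),55),T5),("scene",*mask("s7",(258,199,276,210),65),None),("side",*mask("d7",(219,191,240,205),65),None)]
print([o[2] for o in O])
def cost(p,use):
    e=0
    for k,(c,h,_,T) in enumerate(O):
        if k not in use: continue
        g=hull(proj(c,prism(A,p[0],p[5+k],abs(p[1]),abs(p[2]),abs(p[3]),p[4]),T)); i=cv2.intersectConvexConvex(h,g)[0]; e+=1-i/(cv2.contourArea(h)+cv2.contourArea(g)-i)
    return e/len(use)
for use in((0,),(1,),(2,),(0,1,2)):
    b=None
    for s in range(6):
        x0=np.array([np.radians(-158+np.random.default_rng(s).normal()*2),6,9,4,160,135,130,130.]); sx=np.vstack([x0,x0+np.diag([.03,3,3,3,6,8,8,8])])
        o=minimize(cost,x0,args=(use,),method="Nelder-Mead",options=dict(initial_simplex=sx,maxiter=4000,xatol=1e-3,fatol=1e-5))
        if b is None or o.fun<b.fun: b=o
    print(use,np.degrees(b.x[0]),b.fun,b.x[1:].round(1))
E
python3 pt.py
```

```text
[np.int64(220), np.int64(83), np.int64(132)]
(0,) -157.25777979476302 0.13662522777316977 [  3.5  12.3  -0.6 164.  147.8 137.7 132.3]Traceback (most recent call last):
  File "pt.py", line 23, in <module>
    o=minimize(cost,x0,args=(use,),method="Nelder-Mead",options=dict(initial_simplex=sx,maxiter=4000,xatol=1e-3,fatol=1e-5))
    res = _minimize_neldermead(fun, x0, args, callback, bounds=bounds,
                               **options)
    fxr = func(xr)
    fx = function(np.copy(x), *(wrapper_args + args))
  File "pt.py", line 17, in cost
    g=hull(proj(c,prism(A,p[0],p[5+k],abs(p[1]),abs(p[2]),abs(p[3]),p[4]),T)); i=cv2.intersectConvexConvex(h,g)[0]; e+=1-i/(cv2.contourArea(h)+cv2.contourArea(g)-i)
           ~~~~^^^^^^^^^^^^^^^^^^^^^^^^^^^^^^^^^^^^^^^^^^^^^^^^^^^^^^^^^^^^^
  File "h.py", line 5, in proj
    k=r.calibration(c); P=np.asarray(P,float)
ValueError: time passes only in moves, steps and waits
```

```bash
sed -i 's/    k=r.calibration(c); P/    k=K(c); P/; s/^from plant import r$/from plant import r\nfrom functools import cache\n@cache\ndef K(c): return r.calibration(c)/' h.py; timeout 300 python3 pt.py
```

```text
[np.int64(220), np.int64(83), np.int64(132)]
(0,) -157.25777979476302 0.13662522777316977 [  3.5  12.3  -0.6 164.  147.8 137.7 132.3]
(1,) -158.38916561300564 0.06605160454550685 [ 10.   12.4   0.5 169.5 139.3 130.7 129.2]
(2,) -156.94586750983828 0.037148478636139126 [ 10.8  12.2  -0.  157.9 142.9 145.5 119.3]
(0, 1, 2) -157.39284478962026 0.1523722628313103 [  8.8  12.4  -0.  163.9 150.9 130.  118.3]
```

Run:
```python
from car import *
L=lambda n:cv2.imread(f"pics/{n}.png")[...,::-1].copy()
A=np.array([516.4,235.1]); a=np.radians(26.19-180); P=A+90*np.array([np.cos(a),np.sin(a)]); print("expected",P)
n=np.array([-np.sin(a),np.cos(a)])
for im,c,S,th in(("s7","scene",120,30),("d7","side",80,30)):
    q=proj(c,[[*P,95]])[0]
    h,s=cblob(L(im),20,34,S,th,q); x,e=fit(lambda p:cyl(p[0],p[1],85,105,25),[(c,h,None)],P,(8,8)); print(c,s,x,e,"tangential off mm",(x-P)@n)
    m=cv2.cvtColor(L(im),cv2.COLOR_RGB2HSV); 
    # also whole-jar fit (cap+label share the hue): via 32..105
```

```text
expected [435.6398128  195.37856796]
scene [279 178  15  13 170] [433.55427352 196.56872903] 0.08850743621587753 tangential off mm -1.988424867808739
side [238 161  18  17 238] [436.07039983 196.0886258 ] 0.03828999400138855 tangential off mm -0.44712079011260825
```

Request:
{"api": "step_arm", "payload": {
  "commands": [
    [[10,0.3,0.8,0,0,0,0.015],[10,0.6,1.7,0,0,0,0.03],[10,0.6,1.7,0,0,0,0.045],[10,0.6,1.7,0,0,0,0.058],[10,0.6,1.7,0,0,0,0.058],[10,0.6,1.7,0,0,0,0.058],[10,0.6,1.7,0,0,0,0.058]]
  ]
}}

```text
t: 17.92
tool_pos: [518.7, 235.7, 139.3]
tool_rot: [180.0, -0.1, 22.9]
wrist_force: [1.1, -2.9, 5.8]
width: 15.1
gripper_force: 69.7
```

Run:
```python
from car import *
o=r.observe(); print(o["t"],o["tool_pos"],o["tool_rot"],o["wrist_force"],o["moment"],o["width"])
w,T=snap("wrist","w8"); s,_=snap("scene","s8"); d,_=snap("side","d8")
A=np.array([516.4,235.1])
out=[]
for c,im,yc in(("scene",s,120),("side",d,80)):
    a=np.radians(o["tool_rot"][2]-180); P=A+90*np.array([np.cos(a),np.sin(a)])
    h,_=cblob(im,20,34,yc,30,proj(c,[[*P,95]])[0]); x,e=fit(lambda p:cyl(p[0],p[1],85,105,25),[(c,h,None)],P,(8,8)); v=x-A; print(c,x,np.degrees(np.arctan2(v[1],v[0])),e)
    f=6; x0,y0=(250,160) if c=="scene" else (212,138)
    g=cv2.resize(im[y0:y0+66,x0:x0+65],None,fx=f,fy=f,interpolation=cv2.INTER_CUBIC)
    u=np.array([np.cos(a),np.sin(a)]); q=(proj(c,[[*(A+k*u),12] for k in(125,176)])-[x0,y0]+.5)*f
    cv2.line(g,tuple(map(int,q[0])),tuple(map(int,q[1])),(0,255,0),1); out.append(g)
cv2.imwrite("pics/c8.png",np.hstack(out)[...,::-1])
```

```text
17.9167 [518.66822231 235.73661833 139.27156716] [ 1.79957209e+02 -1.06498390e-01  2.29067481e+01] [ 1.10194736 -2.92173872  5.79896476] [-0.46101795 -0.06473046  0.10413674] 15.138167532964438
scene [430.5012556  200.64210651] -158.1420340276905 0.09303173422813416
side [433.96163749 200.75192788] -157.3808726951583 0.044527750462293625
```

View pics/c8.png

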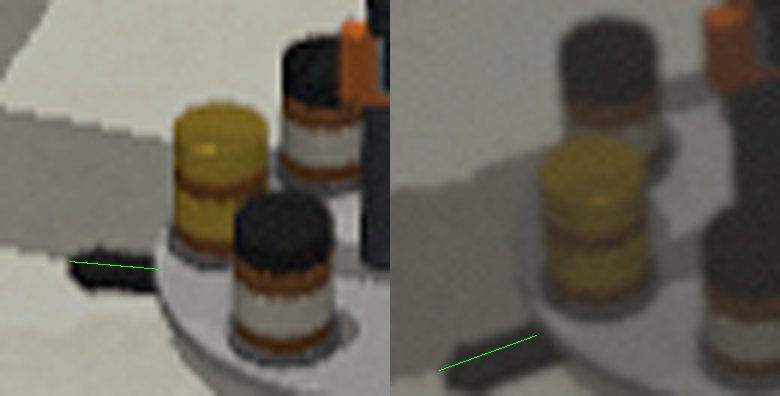

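The pictures show the yellow jar at the pointer. The projected front line ends on the pointer's tip in both crops, at (70,262) and (440,370). The arm is still and the side forces are low, so I'm handing in.

```bash
python3 -c "
from plant import r
o=r.observe(); print(o['t'],o['tool_rot'],abs(o['qvel']).max()); print(r.finish_job())"
```

```text
18.0667 [ 1.79958867e+02 -1.12377960e-01  2.29074229e+01] 0.07615583503252368
the job is handed in; nothing more can be done
None
```

I stood both red-capped pots in the grey tub and turned the carousel until the yellow jar was at the pointer, accurate to about 1°, then handed the job in at 18.1 s with the gripper still holding it; the hand-in returned no verdict, and I took no close-up of the second pot after releasing it.

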